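# Index the stop turret to its third bolt and set the depth rod on it

### The job

The star-handled stop turret has one empty station and five stop bolts. Push its spokes gently, without clamping them, to turn it clockwise (seen from above) click by click until the third bolt to arrive after the empty station has clicked in under the depth rod; do not run past it, and keep the rod up meanwhile. Then press the rod's black knob straight down until the rod sits firmly on that bolt (pressing with more than about 35 N would spoil the setting), let go, and leave the things lying around where they are.

Things in the scene. Friction and masses are not known exactly. Their poses are not given: they have to be found in the camera images.
- stand: Fixed grey iron stand. Origin on the table under the turret's vertical axis; z up; x points from that axis to the column. Base plate 20 mm thick, x -80 to 170 mm, y +-65 mm. Column (30 x 40 mm, x 130 to 160 mm) 155 mm high; from it an arm (34 mm wide, height 135 to 157 mm) reaches back over the turret to x = 20 mm and carries the depth rod at x = 36 mm, y = 0.
- turret_axis (a point): Point on the turret's vertical axis, 55 mm above the table, level with the spokes' axes. Turret: dark steel disc, 110 mm across, height 45 to 65 mm, with six level spokes 10 mm thick, each ending in a black ball (18 mm) 105 mm from the axis. At turret angle q the spokes lie at 30 + 60 k degrees minus q, counted counter-clockwise from the stand's x axis.
- stations (a point): Point on the turret's axis at its disc's top, 65 mm above the table. Round it, 36 mm out and 60 degrees apart, midway between spokes, are six stations: an empty hole, and five upright bolts with hexagon heads 18 mm wide. The bolts were set by hand: their tops lie anywhere from 82 to 98 mm above the table, differing from bolt to bolt.
- turret (a joint): Turret angle, rad, growing clockwise from above. 0: empty hole under the rod; 1.047, 2.094, 3.142: first, second, third bolt under it; -1.047: fifth. Starts near -1.047, 0 or 1.047. The detent resists with about 0.7 N m on leaving a station (8 N on a spoke 90 mm out), fading to nothing half way; then the turret springs on into the next station. End stops at -1.6 and 4.5.
- rod (a joint): Depth rod's downward travel in m, 0 at the top, at most 0.055. Upright steel rod, 12 mm thick, with a black knob on top; at 0 its flat lower tip is 120 mm and the knob's top 215 mm above the table. It stays where it is left; about 7 N on the knob slides it down; it stops hard on a bolt.
- rod_knob (a point): Centre of the top of the depth rod's black knob (36 mm across, 17 mm high); moves with the rod.
- wrench: Loose steel wrench, 160 mm long, lying on the table to the stand's -y side. Not part of the job.
- jar: Loose lidded jar, 60 mm across, 80 mm high, standing at the stand's +y side; origin at the centre of its underside. Not part of the job.
- offcut: Loose wooden block 90 x 45 x 35 mm lying beyond the jar; origin at the centre of its underside. Not part of the job.

How it is judged (in metres and radians):
On the way, in this order (a step that is already met when the one before it is completed fails the run):
1. the third bolt has clicked in under the depth rod and the turret is at rest, the rod still up (value of joint turret between 3.02159 and 3.26159 rad and velocity of joint turret between -0.15 and 0.15 rad/s and value of joint rod below 0.014 m), for 0.3 s.
2. the rod is pressed on the bolt with more than 3 N (value of joint turret between 3.02159 and 3.26159 rad and contact force between rod and turret above 3 N), for 0.2 s.
At the end, for the whole second after the job is handed in: The turret rests in the station of the third bolt (joint turret within 0.12 rad of 3.142) and the depth rod, let go, rests in contact with that bolt (contact force over 0.3 N) (value of joint turret between 3.02159 and 3.26159 rad and contact force between rod and turret above 0.3 N and value of joint rod above 0.015 m and velocity of joint turret between -0.15 and 0.15 rad/s); the robot touches nothing.
It fails at once if the turret is run past the third bolt's station by more than 0.6 rad (value of joint turret above 3.74159 rad).
It fails at once if the rod is pressed on a bolt with more than 30 N (contact force between rod and turret above 30 N).
It fails at once if the turret is pushed or clamped with more than 40 N (contact force between the fingers and turret above 40 N).
It fails at once if the wrench, jar or offcut is moved more than 20 mm (distance of any of wrench, jar, offcut from where it was at the start of the episode above 0.02 m).
It also fails if it takes over 72 s, if anything falls off the work surface, if the arm or the gripper's body presses on something with over 40 N, if the wrist force passes 120 N, or if a joint passes its speed limit or range.

### The arm

A 6-joint arm with a two-finger parallel gripper is mounted at the origin on the work surface. World frame = base frame: x ahead of the robot, y to its left, z up, the work surface at z = 0. Lengths are in mm, angles in rad, forces in N, time in s.
With the tool pointing down it reaches from about 300 to 775 mm from the base axis. Payload 14.6 kg.
Tool frame: the origin (TCP) lies at the very end of the fingers, on their centre line; the grasp point (between the pads) lies 19 mm behind it; z points along the fingers, y is the line along which they close (so a half turn about z gives the same grasp; the last joint's range is limited). The gripper opens to 94 mm and grips with 3 to 60 N. Pads are 16 mm wide; open, the fingers measure 119 mm over their backs; the gripper's body (75 mm by 177 mm) begins 78 mm behind the grasp point.
Start: joints at [1.242, 0.3, 1.521, -0, 1.321, -0.067], TCP at [142.349, 531.25, 205.446] pointing down, gripper open.
Joint ranges: [-3.03, 3.03], [-0.79, 2.21], [0.23, 2.52], [-1.04, 4.18], [0, 3.07], [-2.55, 2.55]. Speed limits (rad/s): [2.22, 2.22, 2.57, 3.14, 3.14, 3.14].

### API

Orientations are given as [roll, pitch, yaw] about the fixed x, y, z axes, in that order (R = Rz(yaw) Ry(pitch) Rx(roll)).
In Python, from cell import manip, camera, get_calibration gives the robot as it stands. The module is installed in compiled form; this text tells all that it offers.
- The arm moves only by the tool jog_arm, never from a script. Its argument "plan" is one flat list of numbers, 6 for each row, row after row: the shift along the world's x, y, z in m, then the turn, a rotation vector about the world's x, y, z in degrees. A call has 1 to 20 rows; each row is the pose to reach, as a shift and turn from the pose commanded when the call began; what a row does not reach only later rows make up. A row lasts 1/10 s, in which the tool goes at most 50 mm and 8.59 degrees, less where a joint would pass 70% of its speed; a pose out of reach is approached as far as the arm can. A call with a gripper value outside its range is refused whole. "claw" is the finger opening in m, from 0 to 0.094, set as the call begins (left out, the last holds). The fingers move at their own pace and stop on an object; "force" is the grip in N (left out, the last holds). Time passes only in rows, so rows that repeat a pose let the fingers close. It gives the time, the measured TCP pose, the force, the opening and the grip force at its end, in the units of the state.
- manip.read_state(): the state, without advancing time (a new reading comes with each control period).
- camera(name): name is "scene" or "top"; returns (picture, depth): 480x640x3 uint8, red, green, blue; 480x640 float32, mm along the optical axis (not along the pixel's ray), 0 where there is no reading.
- get_calibration(name): a dict with "fx", "fy", "cx", "cy" (pixels), "origin" and "attitude" of the camera in the world. Camera axes: x right, y down, z forward; pixel columns grow to the right and rows downward; lengths in mm; the calibration is good to about 2 mm. A picture is of the moment at which its call begins. get_calibration takes no time and is no camera call.
- manip.sign_off(): hands the job in; it is judged then, once.
The state is a dict: "clock": time; "joints": joint angles; "qd": joint speeds; "effort": joint torques, N m; "eef_pos": TCP position; "eef_rot": TCP orientation; "wrist_force": force on the tool from outside, world axes, zero at the start; "moment": the same for the moment, N m; "finger_gap": finger opening in mm; "finger_force": force on a finger pad.
Only numpy, scipy, OpenCV 4.12 (cv2) and the standard library are available. Lean on these libraries where they do the work, as an engineer would, in place of code of your own. Each camera call takes 0.05 s, during which the arm holds its last target. There are 200 camera calls.

## Working session

There is one attempt and no reset: what is moved stays moved. The work goes in short steps, Python scripts to look and compute and a tool call to move; the robot and the scene stay as the last step left them, time stands still between calls to the robot, and variables do not carry over. Pictures are saved under pics/ and viewed, at most 10 in all, crops included, and the job is handed in when it is done.

Besides the shell and the picture viewer there is one more tool, called after "Call:" by a JSON object that holds its "name" and its "arguments". jog_arm: Moves the arm, as the interface text tells. Its arguments: {"type":"object","properties":{"plan":{"type":"array"},"claw":{"type":"number"},"force":{"type":"number"}},"required":["plan"]}

```bash
mkdir -p pics; cat > h.py <<'E'
import numpy as np, cv2
from cell import manip, camera, get_calibration
def snap(name,tag):
    p,d=camera(name); cv2.imwrite(f'pics/{tag}.png',p[:,:,::-1]); np.savez(f'{tag}.npz',p=p,d=d); return p,d
E
python3 - <<'E'
from h import *
np.set_printoptions(suppress=True,precision=3)
for n in('scene','top'): print(get_calibration(n)); snap(n,n+'0')
s=manip.read_state(); print(s)
E
```

```text
{'fx': 554.3667742076187, 'fy': 554.3667742076187, 'cx': 318.77124367473454, 'cy': 232.58698323687335, 'origin': array([1047.073,  674.551, 1165.166]), 'attitude': array([-2.527,  0.003,  2.558])}
{'fx': 477.5561373611939, 'fy': 477.5561373611939, 'cx': 324.9741860917282, 'cy': 243.88434942104575, 'origin': array([ 546.193,   49.93 , 1054.333]), 'attitude': array([-3.04,  0.  , -1.59])}
{'clock': 0.1, 'joints': array([ 1.242,  0.3  ,  1.522, -0.   ,  1.321, -0.067]), 'qd': array([-0.   , -0.001, -0.003, -0.001, -0.   ,  0.001]), 'effort': array([  0.   , -53.264, -35.327,   0.071,   0.024,  -0.   ]), 'eef_pos': array([142.268, 531.037, 204.943]), 'eef_rot': array([-3.141, -0.   ,  2.88 ]), 'wrist_force': array([ 0.2  , -0.316, -0.479]), 'moment': array([-0.076,  0.033,  0.057]), 'finger_force': 0.0, 'finger_gap': 93.8485847586577}
```

View pics/scene0.png

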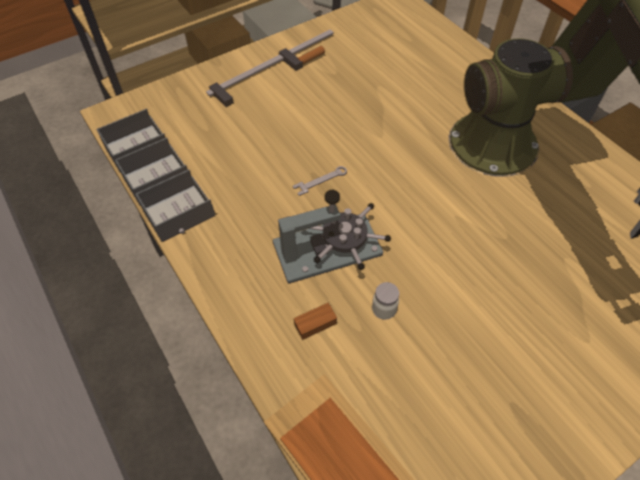

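View pics/top0.png

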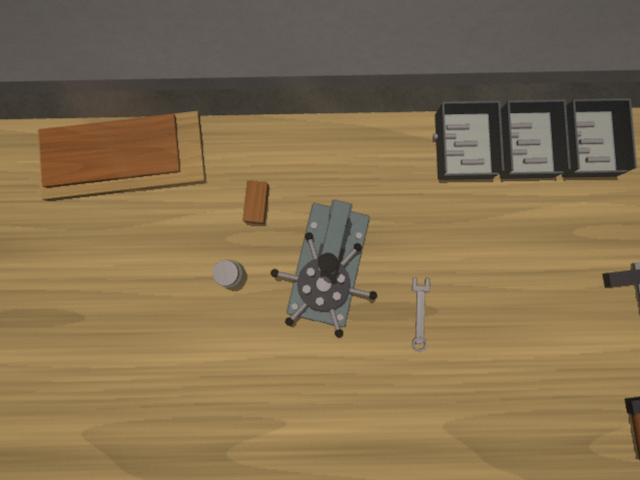

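The scene view shows the stand near (325,245). In the top view the turret is at about (323,285), with balls at (309,237), (358,247), (373,296), (339,333), (290,322) and (274,273). The knob is at (329,264), the wrench at (420,315), the jar at (228,274) and the offcut at (256,202). Next I'll measure.

```bash
cat >> h.py <<'E'
from scipy.spatial.transform import Rotation as R
def ray(n,uv,z):
    c=get_calibration(n); uv=np.atleast_2d(uv).astype(float)
    d=np.c_[(uv[:,0]-c['cx'])/c['fx'],(uv[:,1]-c['cy'])/c['fy'],np.ones(len(uv))]@R.from_euler('xyz',c['attitude']).as_matrix().T
    o=c['origin']; return o+d*((z-o[2])/d[:,2])[:,None]
def cloud(n,d):
    c=get_calibration(n); v,u=np.mgrid[:480,:640]
    P=np.stack([(u-c['cx'])/c['fx']*d,(v-c['cy'])/c['fy']*d,d],-1)
    return P@R.from_euler('xyz',c['attitude']).as_matrix().T+c['origin']
def balls(p,C=None):
    m=(p.max(2)<45).astype(np.uint8)
    n,l,st,ce=cv2.connectedComponentsWithStats(m)
    return [(ce[i],st[i,4]) for i in range(1,n) if 15<st[i,4]<500 and 250<ce[i][0]<400 and 200<ce[i][1]<350]
E
python3 - <<'E'
from h import *
np.set_printoptions(suppress=True,precision=1)
f=np.load('top0.npz');p,d=f['p'],f['d']
for c,a in balls(p): print(c,a,ray('top',c,55)[0])
P=cloud('top',d)
print('table z',np.median(P[300:400,150:250,2]))
for lo,hi,nm in((150,162,'arm'),(205,222,'knob'),(16,24,'plate'),(60,69,'disc'),(80,102,'bolts')):
    m=(P[...,2]>lo)&(P[...,2]<hi); m[:, :265]=0;m[:,380:]=0;m[:195]=0;m[340:]=0
    q=P[m]; print(nm,m.sum(),q.mean(0) if len(q) else '', cv2.minAreaRect(q[:,:2].astype(np.float32)) if len(q)>3 else '')
m=((P[...,2]>78)&(P[...,2]<106)); m[:, :265]=0;m[:,380:]=0;m[:195]=0;m[340:]=0
n,l,st,ce=cv2.connectedComponentsWithStats(m.astype(np.uint8))
for i in range(1,n):
    if st[i,4]>8: print('b',ce[i],st[i,4],np.median(P[l==i],0))
cr=p[190:350,250:400]; cv2.imwrite('pics/c0.png',cv2.resize(cr,(560,597),interpolation=cv2.INTER_CUBIC)[:,:,::-1])
E
```

```text
[308.7 235.9] 32 [665.4  82.3  55. ]
[357.3 246.9] 34 [640.2 -19.4  55. ]
[372.6 295.2] 32 [538.5 -48.6  55. ]
[288.8 321. ] 22 [488.9 126.4  55. ]
[338.8 332.8] 19 [462.7  23.3  55. ]
table z -0.4006295227790133
arm 1039 [668.1  28.  156.1] ((652.0603637695312, 30.83591079711914), (39.82731246948242, 140.0382537841797), 77.12987518310547)
knob 317 [599.9  45.2 211.7] ((600.1590576171875, 45.278099060058594), (35.19626235961914, 33.869529724121094), 43.62384796142578)
plate 2835 [619.3  40.   19.5] ((621.350341796875, 92.57843017578125), (230.9690399169922, 249.4531707763672), 75.6617660522461)
disc 1804 [560.1  56.   63.9] ((565.150634765625, 54.50444793701172), (223.07839965820312, 195.64537048339844), 16.306468963623047)
bolts 267 [560.1  55.4  89. ] ((608.7029418945312, 44.80389404296875), (77.79480743408203, 176.31137084960938), 77.29138946533203)
b [309.9 271. ] 53 [590.   79.9  83.9]
b [339.7 277.8] 53 [574.6  19.7  91.9]
b [305.7 288.5] 53 [555.7  88.2  93.5]
b [336.  295.2] 53 [540.6  28.4  93.3]
b [318.7 300.7] 50 [529.3  62.8  82.7]
```

View pics/c0.png

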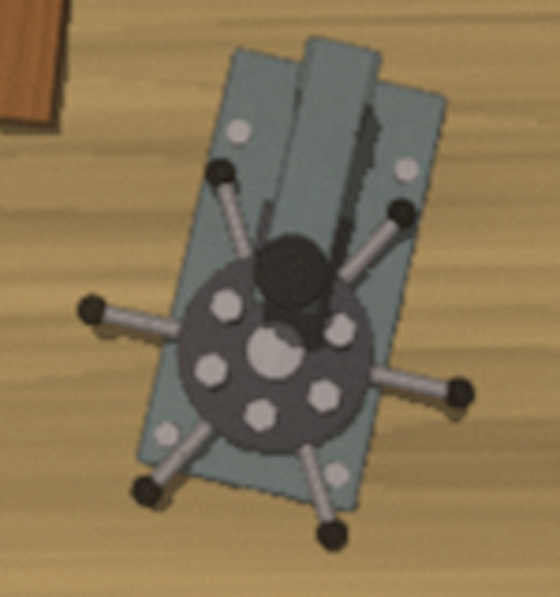

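The zoom shows five hex bolts at crop positions (227,305), (340,330), (211,369), (323,396) and (260,415). The hidden station under the rod is therefore the hole, so q≈0 and three clicks are needed. The axis comes out at about (564.3, 53.2), stand yaw about -13° and the knob at (600, 45). The third bolt is opposite the rod, with its top at about 83 mm.

I'll push with closed fingers on the -x side, in the stand's +y direction.

Call:
{"name": "jog_arm", "arguments": {"plan": [0.03,-0.048,-0.009,0,0,2,0.06,-0.096,-0.019,0,0,2,0.09,-0.144,-0.028,0,0,2,0.12,-0.192,-0.037,0,0,2,0.15,-0.24,-0.047,0,0,2,0.18,-0.288,-0.056,0,0,2,0.21,-0.336,-0.066,0,0,2,0.24,-0.384,-0.075,0,0,2,0.27,-0.432,-0.084,0,0,2,0.3,-0.48,-0.094,0,0,2,0.32,-0.51,-0.1,0,0,2,0.33,-0.528,-0.103,0,0,2,0.336,-0.538,-0.105,0,0,2,0.336,-0.538,-0.105,0,0,2,0.336,-0.538,-0.105,0,0,2,0.336,-0.538,-0.105,0,0,2,0.336,-0.538,-0.105,0,0,2,0.336,-0.538,-0.105,0,0,2], "claw": 0, "force": 10}}

```text
clock: 1.9
eef_pos: [478.2, -5.9, 100.8]
eef_rot: [3.141, 0.0, 2.916]
wrist_force: [-0.5, 0.3, 0.0]
finger_gap: 0.6
finger_force: 0.0
```

Call:
{"name": "jog_arm", "arguments": {"plan": [0,0,-0.015,0,0,0,0,0,-0.03,0,0,0,0,0,-0.045,0,0,0,0,0,-0.054,0,0,0,0,0,-0.058,0,0,0,0,0,-0.058,0,0,0,0,0.003,-0.058,0,0,0,0.001,0.006,-0.058,0,0,0,0.002,0.009,-0.058,0,0,0,0.003,0.012,-0.058,0,0,0,0.0035,0.015,-0.058,0,0,0,0.004,0.018,-0.058,0,0,0,0.005,0.021,-0.058,0,0,0,0.0055,0.024,-0.058,0,0,0]}}

```text
clock: 3.3
eef_pos: [483.3, 16.6, 42.2]
eef_rot: [-3.14, -0.001, 2.915]
wrist_force: [-3.6, -10.2, 1.0]
finger_gap: 0.6
finger_force: 4.6
```

Call:
{"name": "jog_arm", "arguments": {"plan": [0.001,0.003,0,0,0,0,0.0015,0.006,0,0,0,0,0.002,0.009,0,0,0,0,0.003,0.012,0,0,0,0,0.0035,0.015,0,0,0,0,0.004,0.018,0,0,0,0,0.005,0.021,0,0,0,0,0.0055,0.024,0,0,0,0,0.006,0.027,0,0,0,0,0.007,0.03,0,0,0,0,0.0075,0.033,0,0,0,0,0.008,0.036,0,0,0,0,0.009,0.039,0,0,0,0,0.0095,0.042,0,0,0,0,0.01,0.044,0,0,0,0,0.01,0.044,0,0,0,0,0.01,0.044,0,0,0,0,0.01,0.044,0,0,0,0]}}

```text
clock: 5.1
eef_pos: [494.0, 61.3, 42.6]
eef_rot: [3.141, 0.001, 2.915]
wrist_force: [0.1, -0.9, 0.3]
finger_gap: 0.5
finger_force: 0.0
```

```bash
cat > q.py <<'E'
from h import *
import sys
np.set_printoptions(suppress=True,precision=1)
p,d=snap('top',sys.argv[1])
for c,a in balls(p):
    w=ray('top',c,55)[0]; r=w[:2]-[564.3,53.2]
    if 90<np.hypot(*r)<120: print(w,'r',np.hypot(*r),'q mod 60 =',(30-13-np.degrees(np.arctan2(r[1],r[0]))+30)%60-30)
s=manip.read_state(); print(s['clock'],s['eef_pos'],s['wrist_force'])
cr=p[190:350,250:400]; cv2.imwrite(f'pics/{sys.argv[1]}c.png',cv2.resize(cr,(560,597),interpolation=cv2.INTER_CUBIC)[:,:,::-1])
E
python3 q.py t1
```

```text
[656.2   2.1  55. ] r 105.12450796108074 q mod 60 = -13.922203430342222
[564.7 -51.9  55. ] r 105.08330468904046 q mod 60 = -13.203741792118791
5.15 [494.   61.3  42.6] [-0.1  0.4  0.1]
```

View pics/t1c.png

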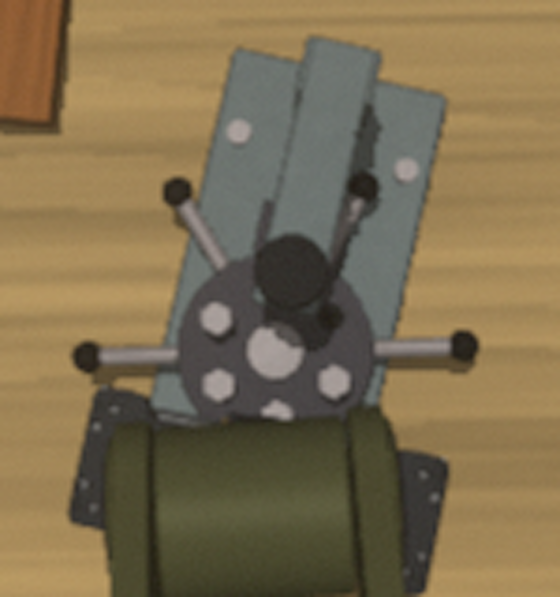

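The crop shows the hole leaving clockwise at about (328,318), and the turret at about +47°, still settling into bolt 1. The finger is free of the spokes, so I'll lift it back over and check.

Call:
{"name": "jog_arm", "arguments": {"plan": [0,0,0.015,0,0,0,0,0,0.03,0,0,0,0,0,0.045,0,0,0,-0.003,-0.013,0.045,0,0,0,-0.006,-0.027,0.045,0,0,0,-0.009,-0.04,0.045,0,0,0,-0.012,-0.053,0.045,0,0,0,-0.0155,-0.068,0.045,0,0,0,-0.0155,-0.068,0.045,0,0,0,-0.0155,-0.068,0.045,0,0,0]}}

```text
clock: 6.15
eef_pos: [478.2, -7.2, 87.2]
eef_rot: [3.142, -0.0, 2.913]
wrist_force: [-0.1, 1.0, 0.2]
finger_gap: 0.6
finger_force: 0.0
```

```bash
python3 q.py t2
```

```text
[639.8 -19.4  55. ] r 104.75306655331745 q mod 60 = 0.8623146209320822
[538.8 -48.7  55. ] r 105.0491603435163 q mod 60 = 1.043859083652535
[488.9 125.7  55. ] r 104.6461951226627 q mod 60 = 0.873778854480463
6.2 [478.3  -6.8  87.3] [ 0.2  0.3 -0.5]
```

First click confirmed: the same 0.9° residual as at the start. On to click 2.

Call:
{"name": "jog_arm", "arguments": {"plan": [0,0,-0.015,0,0,0,0,0,-0.03,0,0,0,0,0,-0.045,0,0,0,0,0,-0.045,0,0,0,0.001,0.005,-0.045,0,0,0,0.002,0.01,-0.045,0,0,0,0.003,0.014,-0.045,0,0,0,0.004,0.018,-0.045,0,0,0,0.005,0.022,-0.045,0,0,0,0.006,0.026,-0.045,0,0,0,0.007,0.03,-0.045,0,0,0,0.008,0.034,-0.045,0,0,0,0.009,0.038,-0.045,0,0,0,0.01,0.042,-0.045,0,0,0,0.0105,0.046,-0.045,0,0,0,0.0115,0.05,-0.045,0,0,0,0.0125,0.054,-0.045,0,0,0,0.0135,0.059,-0.045,0,0,0,0.0145,0.064,-0.045,0,0,0,0.0155,0.068,-0.045,0,0,0]}}

```text
clock: 8.2
eef_pos: [493.1, 61.4, 42.3]
eef_rot: [-3.141, -0.002, 2.915]
wrist_force: [-2.8, -2.1, -1.2]
finger_gap: 0.5
finger_force: 1.8
```

Call:
{"name": "jog_arm", "arguments": {"plan": [0,0,0,0,0,0,0,0,0,0,0,0,0,0,0,0,0,0,0,0,0,0,0,0,0,0,0.015,0,0,0,0,0,0.03,0,0,0,0,0,0.045,0,0,0,-0.003,-0.013,0.045,0,0,0,-0.006,-0.027,0.045,0,0,0,-0.009,-0.04,0.045,0,0,0,-0.012,-0.053,0.045,0,0,0,-0.0155,-0.068,0.045,0,0,0,-0.0155,-0.068,0.045,0,0,0,-0.0155,-0.068,0.045,0,0,0]}}

```text
clock: 9.6
eef_pos: [478.2, -7.2, 87.3]
eef_rot: [3.142, -0.0, 2.913]
wrist_force: [0.0, 0.3, 0.1]
finger_gap: 0.4
finger_force: 0.0
```

```bash
python3 q.py t3
```

```text
[664.5  81.2  55. ] r 104.00624679243928 q mod 60 = 1.3995680124857515
[640.1 -19.4  55. ] r 104.9589153319751 q mod 60 = 0.773163137075386
[538.6 -48.8  55. ] r 105.14923169259428 q mod 60 = 1.1452680603529188
[488.6 125.8  55. ] r 104.90750471402043 q mod 60 = 0.8133485919659336
9.65 [478.3  -6.8  87.3] [-0.4 -0.9 -0.3]
```

View pics/t3c.png

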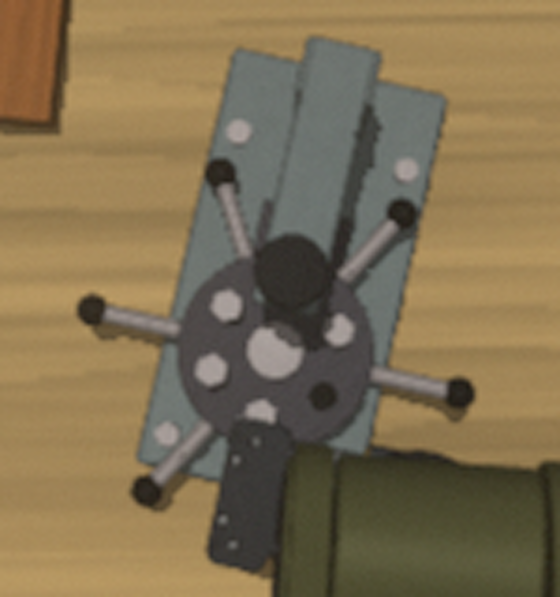

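The hole is now at (322,397), 120° clockwise from the rod, so bolt 2 is under the rod. Click 3 is the same move.

Call:
{"name": "jog_arm", "arguments": {"plan": [0,0,-0.015,0,0,0,0,0,-0.03,0,0,0,0,0,-0.045,0,0,0,0,0,-0.045,0,0,0,0.001,0.005,-0.045,0,0,0,0.002,0.01,-0.045,0,0,0,0.003,0.014,-0.045,0,0,0,0.004,0.018,-0.045,0,0,0,0.005,0.022,-0.045,0,0,0,0.006,0.026,-0.045,0,0,0,0.007,0.03,-0.045,0,0,0,0.008,0.034,-0.045,0,0,0,0.009,0.038,-0.045,0,0,0,0.01,0.042,-0.045,0,0,0,0.0105,0.046,-0.045,0,0,0,0.0115,0.05,-0.045,0,0,0,0.0125,0.054,-0.045,0,0,0,0.0135,0.059,-0.045,0,0,0,0.0145,0.064,-0.045,0,0,0,0.0155,0.068,-0.045,0,0,0]}}

```text
clock: 11.65
eef_pos: [493.1, 61.4, 42.3]
eef_rot: [-3.141, -0.002, 2.915]
wrist_force: [-3.5, -2.2, -0.9]
finger_gap: 0.3
finger_force: 1.8
```

Call:
{"name": "jog_arm", "arguments": {"plan": [0,0,0,0,0,0,0,0,0,0,0,0,0,0,0,0,0,0,0,0,0,0,0,0,0,0,0.015,0,0,0,0,0,0.03,0,0,0,0,0,0.045,0,0,0,-0.003,-0.013,0.055,0,0,0,-0.006,-0.027,0.08,0,0,0,-0.009,-0.04,0.11,0,0,0,-0.012,-0.053,0.14,0,0,0,-0.0155,-0.068,0.17,0,0,0,-0.0155,-0.068,0.19,0,0,0,-0.0155,-0.068,0.2,0,0,0,-0.0155,-0.068,0.2,0,0,0]}}

```text
clock: 13.15
eef_pos: [478.5, -7.2, 243.1]
eef_rot: [3.141, 0.002, 2.914]
wrist_force: [-0.2, -0.5, -0.4]
finger_gap: 0.4
finger_force: 0.0
```

```bash
python3 q.py t4; python3 - <<'E'
from h import *
p,d=snap('scene','s4'); P=cloud('scene',d)
m=(P[...,2]>205)&(P[...,2]<222)&(abs(P[...,0]-600)<35)&(abs(P[...,1]-45)<35); print(m.sum(),P[m].mean(0),P[m].max(0),P[m].min(0))
E
```

```text
[640.  -19.7  55. ] r 105.1102391094315 q mod 60 = 0.9121647944900815
[538.7 -48.8  55. ] r 105.12226856434903 q mod 60 = 1.0785359784489685
[494.4 -36.8  55. ] r 113.92235798610112 q mod 60 = 24.83278173420905
[488.2 126.3  55. ] r 105.47918292630509 q mod 60 = 0.8549655387431585
[468.1  51.4  55. ] r 96.24290959528962 q mod 60 = 15.95253734780215
13.2 [478.2  -6.9 241.9] [-0.8 -0.4 -0.6]
187 [601.38475366  45.51530225 212.41178646] [619.01791952  61.99925123 217.12052989] [583.76445121  25.74090739 205.0512483 ]
```

View pics/t4c.png

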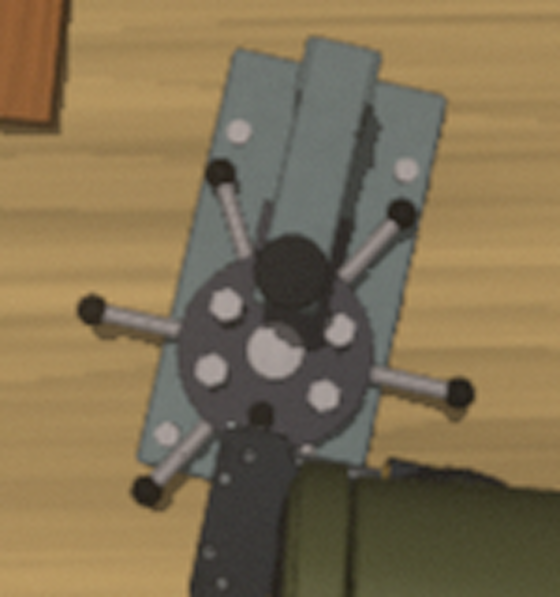

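The hole is at (260,413), opposite the rod, so bolt 3 is under it and clicked in. Next I'll move above the knob at (600,45).

Call:
{"name": "jog_arm", "arguments": {"plan": [0.02,0.009,0,0,0,0,0.04,0.017,0,0,0,0,0.06,0.026,0,0,0,0,0.08,0.034,0,0,0,0,0.1,0.043,0,0,0,0,0.115,0.049,0,0,0,0,0.122,0.052,0,0,0,0,0.122,0.052,0,0,0,0,0.122,0.052,-0.01,0,0,0,0.122,0.052,-0.018,0,0,0,0.122,0.052,-0.022,0,0,0,0.122,0.052,-0.026,0,0,0,0.122,0.052,-0.028,0,0,0,0.122,0.052,-0.03,0,0,0,0.122,0.052,-0.032,0,0,0,0.122,0.052,-0.034,0,0,0,0.122,0.052,-0.036,0,0,0]}}

```text
clock: 14.95
eef_pos: [600.5, 45.2, 207.4]
eef_rot: [3.141, 0.001, 2.915]
wrist_force: [-3.3, -0.9, 7.6]
finger_gap: 0.4
finger_force: 3.5
```

Call:
{"name": "jog_arm", "arguments": {"plan": [0,0,-0.002,0,0,0,0,0,-0.004,0,0,0,0,0,-0.006,0,0,0,0,0,-0.008,0,0,0,0,0,-0.01,0,0,0,0,0,-0.012,0,0,0,0,0,-0.014,0,0,0,0,0,-0.016,0,0,0,0,0,-0.018,0,0,0,0,0,-0.02,0,0,0,0,0,-0.022,0,0,0,0,0,-0.023,0,0,0,0,0,-0.024,0,0,0,0,0,-0.024,0,0,0]}}

```text
clock: 16.35
eef_pos: [600.4, 45.2, 183.2]
eef_rot: [3.141, 0.001, 2.915]
wrist_force: [-3.0, -1.0, 5.5]
finger_gap: 0.4
finger_force: 2.6
```

Call:
{"name": "jog_arm", "arguments": {"plan": [0,0,-0.0005,0,0,0,0,0,-0.001,0,0,0,0,0,-0.0015,0,0,0,0,0,-0.002,0,0,0,0,0,-0.0025,0,0,0,0,0,-0.003,0,0,0]}}

```text
clock: 16.95
eef_pos: [600.4, 45.2, 180.4]
eef_rot: [3.141, 0.001, 2.915]
wrist_force: [-3.6, 0.2, 6.3]
finger_gap: 0.6
finger_force: 3.4
```

Call:
{"name": "jog_arm", "arguments": {"plan": [0,0,-0.0003,0,0,0,0,0,-0.0006,0,0,0,0,0,-0.0009,0,0,0,0,0,-0.001,0,0,0]}}

```text
clock: 17.35
eef_pos: [600.5, 45.2, 179.4]
eef_rot: [3.141, 0.001, 2.915]
wrist_force: [-2.5, -0.3, 7.0]
finger_gap: 0.5
finger_force: 3.4
```

Call:
{"name": "jog_arm", "arguments": {"plan": [0,0,-0.0005,0,0,0,0,0,-0.001,0,0,0,0,0,-0.0015,0,0,0,0,0,-0.0015,0,0,0]}}

```text
clock: 17.75
eef_pos: [600.6, 45.2, 178.8]
eef_rot: [3.141, 0.002, 2.915]
wrist_force: [-6.4, 0.0, 12.4]
finger_gap: 0.2
finger_force: 6.5
```

Call:
{"name": "jog_arm", "arguments": {"plan": [0,0,-0.0003,0,0,0,0,0,-0.0006,0,0,0,0,0,-0.0006,0,0,0,0,0,-0.0006,0,0,0,0,0,-0.0006,0,0,0,0,0,-0.0006,0,0,0]}}

```text
clock: 18.35
eef_pos: [600.6, 45.2, 178.7]
eef_rot: [3.141, 0.002, 2.915]
wrist_force: [-7.5, -0.8, 17.6]
finger_gap: 0.7
finger_force: 8.5
```

It's firmly seated: force rises with no further travel, at about 17 N. I'll let go and move clear.

Call:
{"name": "jog_arm", "arguments": {"plan": [0,0,0.001,0,0,0,0,0,0.003,0,0,0,0,0,0.006,0,0,0,0,0,0.015,0,0,0,0,0,0.03,0,0,0,0,0,0.05,0,0,0,0,0,0.07,0,0,0,-0.03,0,0.08,0,0,0,-0.06,0,0.08,0,0,0,-0.1,0,0.08,0,0,0,-0.14,0,0.08,0,0,0,-0.18,0,0.08,0,0,0,-0.2,0,0.08,0,0,0,-0.2,0,0.08,0,0,0,-0.2,0,0.08,0,0,0]}}

```text
clock: 19.85
eef_pos: [400.9, 45.3, 257.1]
eef_rot: [3.141, 0.002, 2.915]
wrist_force: [0.1, -0.3, -0.0]
finger_gap: 0.3
finger_force: 0.0
```

```bash
python3 q.py t5; python3 - <<'E'
from h import *
f=np.load('t5.npz'); P=cloud('top',f['d'])
m=(abs(P[...,0]-600)<12)&(abs(P[...,1]-45)<12)&(P[...,2]>165); print('knob top',np.median(P[m][:,2]))
E
```

```text
[640.1 -19.3  55. ] r 104.88486470415123 q mod 60 = 0.738634233922042
[538.4 -48.9  55. ] r 105.3339849758648 q mod 60 = 1.2114628542610717
[488.5 126.6  55. ] r 105.49173213727359 q mod 60 = 1.0970767775868353
[461.9  24.3  55. ] r 106.38129434660105 q mod 60 = 1.232489039934336
19.9 [401.1  45.2 256.8] [-0.3 -0.4 -0. ]
knob top 177.94592460963008
```

View pics/t5.png

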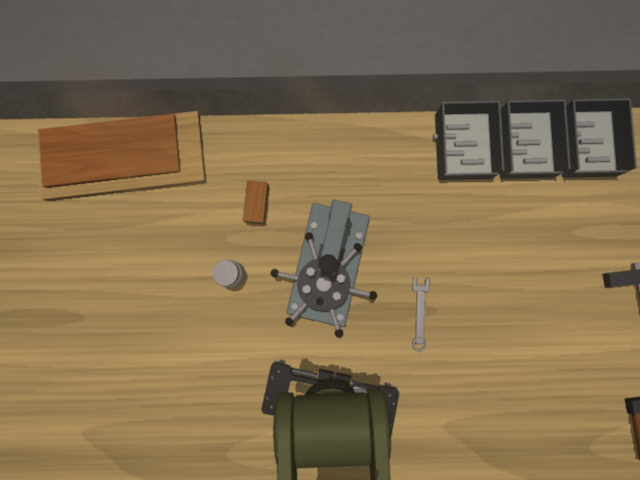

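The hole is at (320,301), opposite the rod. The knob is down at about 178 mm, and the jar, wrench and offcut are where they started. The robot is clear, so I'm handing in.

```bash
python3 -c "
from cell import manip; print(manip.sign_off())"
```

```text
the job is handed in; nothing more can be done
None
```

The turret was turned three clicks to the third bolt, the rod was pressed onto it with about 17 N at the wrist and let go, and the job was handed in at about 20 s; sign-off returned no verdict.

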